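# Mix the long sample tube on the hold-to-run tube mixer

### The job

Mix the long sample: take the long capped tube from the rack and stand it upright in the cup of the tube mixer, lowering it to the bottom of the cup before letting go. Then turn the mixer's spring-return dial clockwise past its first and second clicks to the third and finish while still holding the dial there, because it springs back to off when released. Do not run the mixer with the cup empty, and leave the two short tubes and the bottle where they are.

Things in the scene. Friction and masses are not known exactly. Their poses are not given: they have to be found in the camera images.
- long_tube_mid (a point): Middle (60 mm above its tip) of the long sample tube, the tall one of the three in the rack: 120 mm long, translucent body 17 mm in diameter, its lowest 22 mm tapering to a flat 6 mm tip; teal screw cap 22 mm in diameter, 16 mm high (cap centre 52 mm above this point). z axis from tip to cap. About 20 to 35 g. It stands upright in any one of the rack's holes.
- short_tube_a_mid (a point): Middle (45 mm above its tip) of a short tube in the rack, 90 mm long, otherwise the same shape as the long one, same teal cap. Leave it where it is.
- short_tube_b_mid (a point): Middle (45 mm above its tip) of the other short tube in the rack, 90 mm long, same teal cap. Leave it where it is.
- rack: White fixed tube rack, 56 mm (its x) by 162 mm (its y), 66 mm high; origin at the centre of its underside. Three 19.5 mm holes in a row along y at -50, 0 and +50 mm. Tips stand on its floor 8 mm above the bench: the long tube's top is 128 mm, the short ones' 98 mm above the bench. Its +x and -x sides are clear. Rack and mixer stand left and right of the robot's centre line, either way round.
- mixer: White tube mixer, fixed, 220 mm deep (its x) by 150 mm wide; origin at the centre of its underside, x axis from front (robot side) to rear. Rear deck 90 mm above the bench for x = -10 to +110 mm, with the cup on it; the front 100 mm is a grey panel sloping 20 degrees down to 54 mm at the front edge, with the dial in its middle. The cup is 115 mm behind the dial.
- cup_mouth (a point): Centre of the mouth of the mixer's upright black rubber cup: outer diameter 30 mm, inner diameter 21 mm for the upper part, narrowing to 15 mm at its floor. The rim is 146 mm above the bench. z axis up.
- cup_floor (a point): Centre of the inner floor of the cup, 46 mm below its rim, 100 mm above the bench. A tube standing in the cup has its tip here and may lean by up to 0.1 rad.
- dial_grip (a point): Grip point on the dial's axis, 27.5 mm above the panel. Black dial: a 48 mm disc, top 7.5 mm above the panel, with an upright grip bar 46 long, 14 thick, 30 high, white line at its pointer. z: the dial's axis, out of the panel (20 degrees from vertical, to the front); x: along the bar to the pointer; y: square to its flat sides. At rest the pointer is 0.6 rad left of up-slope.
- dial (a joint): Angle of the mixer's speed dial, rad: 0 at rest (off), growing clockwise seen from above. Clicks at 0.40 (first), 0.80 (second) and 1.20 (third), end stop at 1.30. A spring always pulls it back, with about 0.05 N m at rest and 0.1 N m at the third click, and up to 0.05 N m more over the ridge before each click; let go, it returns to 0.
- bottle: Closed bystander bottle, white with a teal cap, 40 mm in diameter, 85 mm high; origin at the centre of its underside. It stands between and beyond the mixer and the rack (a closed box of pipette tips, 64 mm high, lies at the far edge of the bench, out of the way). Leave it.

How it is judged:
By the outcome, as a careful person would: the job done as asked, in the order asked, and still so for the second after the job is handed in, while the arm keeps its last pose, push and grip.
It also fails if it takes over 51 s, if anything falls off the work surface, if the arm or the gripper's body presses on something with over 40 N, if the wrist force passes 120 N, or if a joint passes its speed limit or range.

### The arm

A 7-joint arm with a two-finger parallel gripper is mounted at the origin on the work surface. World frame = base frame: x ahead of the robot, y to its left, z up, the work surface at z = 0. Lengths are in m, angles in rad, forces in N, time in s.
With the tool pointing down it reaches from about 0.425 to 0.95 m from the base axis. Payload 16.7 kg.
Tool frame: the origin (TCP) lies midway between the tips of the shut fingers; the grasp point (between the pads) lies 19 mm behind it (arm.grasp_offset is the distance from the TCP to the grasp point, in m); z points along the fingers, y is the direction in which the jaws open and shut (so a half turn about z gives the same grasp; the last joint's range is limited). The gripper opens to 94 mm and grips with 3 to 60 N. Pads are 16 mm wide; open, the fingers measure 119 mm over their backs; the gripper's body (75 mm by 177 mm) begins 78 mm behind the grasp point.
Start: joints at [0.988, 0.426, 0.074, 1.606, -0.034, 1.111, -0.067], TCP at [0.284, -0.612, 0.205] pointing down, gripper open.
Joint ranges: [-2.85, 2.85], [-0.5, 2.14], [-1.23, 1.37], [0.21, 2.46], [-1.02, 4.16], [0.16, 2.05], [-2.73, 2.73]. Speed limits (rad/s): [1.89, 1.89, 2.39, 2.39, 3.01, 3.01, 3.01].

### API

Orientations are given as a rotation vector (axis times angle).
In Python, from cell import arm gives the robot as it stands.
- The arm moves only by the tool step_arm, never from a script. Its argument "steps" is a list of rows, each a list of 7 numbers: the turn, a rotation vector about the tool's x, y, z in degrees, then the shift along the tool's x, y, z in cm, then the opening in per cent of the stroke, from 0 (shut) to 100 (fully open). A call has 1 to 8 rows; each row is the pose to reach, as a shift and turn from the pose commanded when the call began, along the tool's axes at that moment; what a row does not reach only later rows make up. A row lasts 1/12 s, in which the tool goes at most 41.7 mm and 7.16 degrees, less where a joint would pass 70% of its speed; a pose out of reach is approached as far as the arm can. A call with a gripper value outside its range is refused whole. The fingers move at their own pace and stop on an object; "squeeze" is the grip in N (left out, the last holds). Time passes only in rows, so rows that repeat a pose let the fingers close. It gives the time, the measured TCP pose, the force and the opening at its end, in the units of the state.
- arm.get_state(): the state, without advancing time (a new reading comes with each control period).
- arm.read_camera(name): name is "scene" or "top" or "wrist"; returns (picture, depth): 400x640x3 uint8, blue, green, red; 400x640 float32, m along the optical axis (not along the pixel's ray), 0 where there is no reading.
- arm.camera_info(name): a dict with "fov_y" (degrees; the focal length in pixels is half the picture's height over the tangent of half this angle, whatever the lens; pixels are square), "cx", "cy" (the principal point, pixels), "R" (3x3) and "t" (3): a world point X has camera coordinates R X + t. Camera axes: x right, y down, z forward; pixel columns grow to the right and rows downward; lengths in m; the calibration is good to about 2 mm. The wrist camera is an equidistant fisheye: a pixel r from the principal point sees the ray r / f radians off the axis. A picture is of the moment at which its call begins: read the wrist's pose just before it. camera_info takes no time and is no camera call; for the wrist camera it gives the pose at the moment of the call.
- arm.job_done(): hands the job in, once; it reports no verdict.
The state is a dict: "clock": time; "joint_pos": joint angles; "joint_vel": joint speeds; "effort": joint torques, N m; "eef_pos": TCP position; "eef_rot": TCP orientation; "contact_force": force on the tool from outside, world axes, zero at the start; "ft_torque": the same for the moment, N m; "grip_width": finger opening in m.
Only numpy, scipy, OpenCV 4.12 (cv2) and the standard library are available. Lean on these libraries where they do the work, as an engineer would, in place of code of your own. Each camera call takes 0.05 s, during which the arm holds its last target. There are 200 camera calls.

## Working session

There is one attempt and no reset: what is moved stays moved. The work goes in short steps, Python scripts to look and compute and a tool call to move; the robot and the scene stay as the last step left them, time stands still between calls to the robot, and variables do not carry over. Pictures are saved under pics/ and viewed, on a budget of 10 in all, crops included, one or two more only if the job needs it, and the job is handed in when it is done.

Besides the shell and the picture viewer there is one more tool, called after "Emit:" by a JSON object that holds its "method" and its "body", one argument or row to a line. step_arm: Moves the arm, as the interface text tells. Its arguments: {"type":"object","properties":{"steps":{"type":"array","items":{"type":"array","items":{"type":"number"}}},"squeeze":{"type":"number"}},"required":["steps"]}

```bash
ls; mkdir -p pics
python3 - <<'E'
from cell import arm
import cv2,numpy as np
s=arm.get_state();print(s)
a=[]
for n in("scene","top"):
    p,d=arm.read_camera(n);cv2.imwrite(f"pics/{n}0.png",p);np.save(f"pics/{n}0.npy",d);i=arm.camera_info(n);print(n,i)
E
```

```text
pics
{'clock': 0.0, 'joint_pos': array([ 0.98750215,  0.4267081 ,  0.07384085,  1.60661308, -0.03409937,
        1.11078679, -0.06708369]), 'joint_vel': array([-0.00012311,  0.00026701, -0.00016043,  0.00075609,  0.00025749,
       -0.00179498,  0.00072338]), 'effort': array([-9.57264529e-04, -9.35838246e+01,  3.66653614e+00, -4.54201984e+01,
       -4.89786454e-02,  2.00782204e-02,  1.94177387e-04]), 'eef_pos': array([ 0.28350676, -0.61209276,  0.20478857]), 'eef_rot': array([-3.06681006e+00, -6.75803467e-01,  5.57950533e-04]), 'contact_force': array([-0.72823706,  0.41848687, -0.16468415]), 'ft_torque': array([ 0.01502888,  0.04195945, -0.03866904]), 'grip_width': 0.094212624101733}
scene {'fov_y': 45.55042125514716, 'cx': 322.4758017411496, 'cy': 199.08950849215282, 'R': array([[ 0.85667372,  0.51547595, -0.0198665 ],
       [ 0.30599277, -0.53878237, -0.7849089 ],
       [-0.41530538,  0.66633183, -0.61929261]]), 't': array([-0.5145036 , -0.09851375,  1.21276553])}
top {'fov_y': 48.27814591601222, 'cx': 320.0323448045538, 'cy': 196.34753806245246, 'R': array([[-0.01293242, -0.99936703,  0.03314054],
       [-0.98997465,  0.00813475, -0.14101073],
       [ 0.14065189, -0.03463191, -0.98945322]]), 't': array([-3.63789684e-04,  6.17076793e-01,  8.52421670e-01])}
```

View pics/scene0.png

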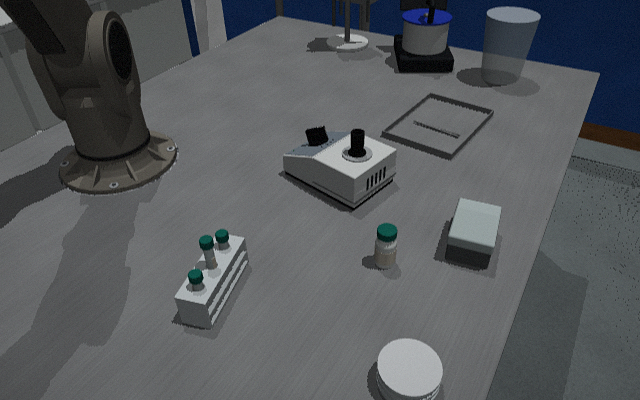

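View pics/top0.png

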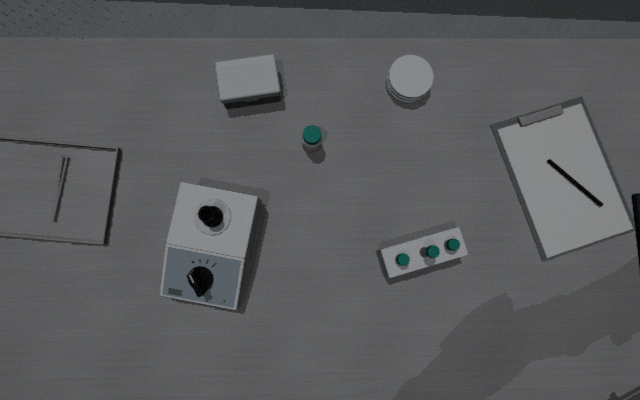

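The long tube is in the rack's middle hole: its cap is at scene (207,243) and top (432,252). In the top view the short caps are at (403,260) and (453,245), the cup at (210,215), the dial at (200,281) and the bottle at (312,138).

```bash
cat > h.py <<'E'
import numpy as np,cv2
from cell import arm
from scipy.spatial.transform import Rotation as Ro
def cloud(d,i):
    f=200/np.tan(np.radians(i["fov_y"]/2));v,u=np.mgrid[:400,:640]
    c=np.stack([(u-i["cx"])/f*d,(v-i["cy"])/f*d,d],-1)
    w=(c-i["t"])@i["R"]; w[d==0]=np.nan; return w
E
python3 - <<'E'
from h import *
for n in("top","scene"):
    p=cv2.imread(f"pics/{n}0.png");d=np.load(f"pics/{n}0.npy");i=arm.camera_info(n);w=cloud(d,i)
    q=p.astype(int)
    m=((q[...,1]-q[...,2]>40)).astype(np.uint8)
    k,l,st,ce=cv2.connectedComponentsWithStats(m)
    for j in range(1,k):
        if st[j,4]>15:
            P=w[l==j];zt=np.nanpercentile(P[:,2],90);T=P[P[:,2]>zt-.006]
            print(n,"teal",ce[j].round(),st[j,4],"ztop",zt.round(4),"ctr",((T.min(0)+T.max(0))/2).round(4),np.nanmean(T,0).round(4))
    g=lambda c:w[(w[...,2]>c[0])&(w[...,2]<c[1])&(w[...,0]>.3)&(w[...,0]<.9)&(w[...,1]>.1)&(w[...,1]<.5)]
    P=g((.135,.165));print("cup rim",len(P),P.mean(0).round(4),P.min(0).round(4),P.max(0).round(4))
    for nm,c in(("rack",lambda w:(w[...,2]>.055)&(w[...,2]<.075)&(w[...,1]<-.0)&(w[...,0]<.68)),("deck",lambda w:(w[...,2]>.083)&(w[...,2]<.097)&(w[...,1]>.1)&(w[...,0]<.8))):
        P=w[c(w)&(w[...,0]>.4)];r=cv2.minAreaRect((P[:,:2]*1000).astype(np.float32));print(nm,len(P),r,P[:,2].mean())
    if n=="top":
        mm=(w[...,1]>.1)&(w[...,1]<.4)&(w[...,2]>.04)&(w[...,2]<.17)&(w[...,0]<.75)&(w[...,0]>.3)
        r=cv2.minAreaRect((w[mm][:,:2]*1000).astype(np.float32));print("mixer all",r,cv2.boxPoints(r))
    for u0,v0,u1,v1 in([(175,255,225,305)] if n=="top" else [(295,115,340,155)]):
        W=w[v0:v1,u0:u1].reshape(-1,3);G=q[v0:v1,u0:u1].max(-1).ravel();D=W[G<45]
        print("dark",len(D),np.nanmean(D,0),np.nanmax(D,0))
p=cv2.imread("pics/top0.png")[175:315,150:270];s=cv2.imread("pics/scene0.png")[110:215,275:405]
a=cv2.resize(p,None,fx=3,fy=3,interpolation=2);b=cv2.resize(s,(430,347),interpolation=2)
o=np.zeros((420,800,3),np.uint8);o[:,:360]=a;o[:347,365:795]=b;o=np.clip(o*1.8,0,255);cv2.imwrite("pics/mix.png",o)
E
```

```text
top teal [312. 134.] 248 ztop 0.0874 ctr [0.7351 0.0096 0.0855] [0.7346 0.0093 0.0854]
top teal [453. 244.] 95 ztop 0.1007 ctr [ 0.5171 -0.2543  0.0988] [ 0.5171 -0.254   0.099 ]
top teal [433. 251.] 103 ztop 0.1303 ctr [ 0.504  -0.2059  0.1284] [ 0.5037 -0.2059  0.1287]
top teal [403. 259.] 99 ztop 0.1009 ctr [ 0.4904 -0.1579  0.0993] [ 0.4904 -0.1577  0.0989]
cup rim 151 [0.573  0.1959 0.1445] [0.559  0.1815 0.1354] [0.5873 0.2111 0.1487]
rack 1996 ((503.3752746582031, -207.846435546875), (56.306949615478516, 163.5283660888672), 15.49043083190918) 0.06668555480470775
deck 5902 ((534.1340942382812, 204.59356689453125), (150.893798828125, 190.9786376953125), 78.34090423583984) 0.08999846755545036
mixer all ((519.8560791015625, 207.37881469726562), (151.11697387695312, 220.294189453125), 78.51551818847656) [[396.8704   155.26367 ]
 [612.75397  111.402534]
 [642.8418   259.49396 ]
 [426.9582   303.3551  ]]
dark 515 [0.45771831 0.21524477 0.09366022] [0.48240476 0.24557237 0.11513137]
scene teal [387. 229.] 210 ztop 0.0856 ctr [0.7329 0.009  0.0838] [0.7334 0.0086 0.0843]
scene teal [221. 233.] 77 ztop 0.0984 ctr [ 0.4876 -0.1577  0.0972] [ 0.488  -0.1587  0.0972]
scene teal [205. 239.] 90 ztop 0.1283 ctr [ 0.5018 -0.2066  0.1273] [ 0.5015 -0.2069  0.1272]
scene teal [194. 273.] 104 ztop 0.0984 ctr [ 0.5145 -0.2541  0.0973] [ 0.5149 -0.2548  0.0971]
cup rim 127 [0.5734 0.1945 0.1415] [0.5587 0.1803 0.1351] [0.5878 0.2092 0.1467]
rack 1894 ((501.85052490234375, -206.6370849609375), (58.019203186035156, 166.03395080566406), 14.9335355758667) 0.06504870515010243
deck 2600 ((518.595703125, 562.75048828125), (854.8709716796875, 351.5550842285156), 79.66426086425781) 0.08934759196829657
dark 334 [0.4557301  0.21638701 0.09133418] [0.48000232 0.38923659 0.11340001][ WARN:0@0.984] global loadsave.cpp:1063 imwrite_ Unsupported depth image for selected encoder is fallbacked to CV_8U.
```

View pics/mix.png

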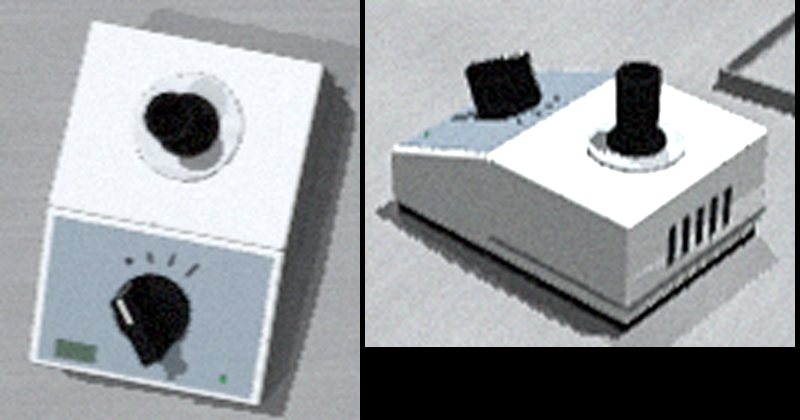

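The zoom shows the cup on the rear deck and the dial bar with its white line to the upper left, about 23° left of image-up, so it is at rest. All heights and sizes match the spec. The mixer yaw is −11.5° and the rack yaw is 15.4°.

```bash
cat >> h.py <<'E'
def frame(ydeg,z=(0,0,-1)):
    z=np.array(z,float);z/=np.linalg.norm(z);a=np.radians(ydeg);y=np.array([np.cos(a),np.sin(a),0])
    y[2]=-(y@z)/z[2] if abs(z[2])>.1 else 0
    y-=z*(y@z);y/=np.linalg.norm(y);return np.stack([np.cross(y,z),y,z],1)
def plan(pos,R):
    s=arm.get_state();R0=Ro.from_rotvec(s["eef_rot"]).as_matrix()
    print("t",s["clock"].__round__(2),"pos",s["eef_pos"].round(4),"q",s["joint_pos"].round(2),"w",round(s["grip_width"],4),"F",s["contact_force"].round(1))
    print("turn",np.degrees(Ro.from_matrix(R0.T@R).as_rotvec()).round(2),"shift cm",(R0.T@(np.array(pos)-s["eef_pos"])*100).round(2))
E
python3 -c "
from h import *
plan((.503,-.2065,.19),frame(15.4))"
```

```text
t 0.1 pos [ 0.2835 -0.6121  0.2049] q [ 0.99  0.43  0.07  1.61 -0.03  1.11 -0.07] w 0.094 F [ 0.7  0.1 -0.1]
turn [-6.000e-02 -4.000e-02 -8.055e+01] shift cm [ 36.96 -27.58   1.51]
```

Emit:
{"method": "step_arm", "body": {
  "steps": [
    [0,0,-56,27,-20,1.1,100],
    [0,0,-56,27,-20,1.1,100],
    [0,0,-56,27,-20,1.1,100],
    [0,0,-56,27,-20,1.1,100],
    [0,0,-56,27,-20,1.1,100],
    [0,0,-56,27,-20,1.1,100],
    [0,0,-56,27,-20,1.1,100],
    [0,0,-56,27,-20,1.1,100]
  ]
}}

```text
clock: 0.77
eef_pos: [0.4436, -0.3181, 0.1945]
eef_rot: [-2.385, -2.045, 0.0]
contact_force: [2.2, -0.5, -0.1]
grip_width: 0.0939
```

```bash
python3 -c "
from h import *
plan((.503,-.2065,.19),frame(15.4))"
```

```text
t 0.77 pos [ 0.4436 -0.3181  0.1945] q [ 0.71  0.24 -0.25  1.9   0.07  1.01  0.29] w 0.0939 F [ 2.2 -0.5 -0.1]
turn [-1.000e-02  0.000e+00 -2.418e+01] shift cm [11.93  4.17  0.45]
```

Emit:
{"method": "step_arm", "body": {
  "steps": [
    [0,0,-24.2,11.9,4.2,0.4,100],
    [0,0,-24.2,11.9,4.2,0.4,100],
    [0,0,-24.2,11.9,4.2,0.4,100],
    [0,0,-24.2,11.9,4.2,0.4,100],
    [0,0,-24.2,11.9,4.2,0.4,100],
    [0,0,-24.2,11.9,4.2,0.4,100]
  ]
}}

```text
clock: 1.27
eef_pos: [0.5034, -0.2093, 0.1903]
eef_rot: [-1.913, -2.492, 0.001]
contact_force: [-0.9, -0.0, 0.3]
grip_width: 0.0944
```

Run:
```python
from h import *
plan((.503,-.2065,.073),frame(15.4))
i=arm.camera_info("wrist");p,d=arm.read_camera("wrist");cv2.imwrite("pics/w1.png",p)
f=200/np.tan(np.radians(i["fov_y"]/2))
def pix(X):
    c=i["R"]@np.array(X)+i["t"];th=np.arctan2(np.hypot(c[0],c[1]),c[2]);return np.array([i["cx"],i["cy"]])+f*th*c[:2]/np.hypot(c[0],c[1])
for X in((.503,-.2065,.128),(.516,-.2543,.098),(.489,-.1579,.098),(.503,-.2065,.073)):print(pix(X).round(1))
v,u=np.mgrid[:400,:640];r=np.hypot(u-i["cx"],v-i["cy"]);th=r/f;k=np.tan(th)/np.maximum(r,1e-6)
c=np.stack([(u-i["cx"])*k*d,(v-i["cy"])*k*d,d],-1);w=(c-i["t"])@i["R"]
q=p.astype(int);m=((q[...,1]-q[...,2]>30)).astype(np.uint8);n,l,st,ce=cv2.connectedComponentsWithStats(m)
for j in range(1,n):
    if st[j,4]>60:
        P=w[(l==j)&(d>0)];zt=np.percentile(P[:,2],90);T=P[P[:,2]>zt-.005];print(ce[j].round(),st[j,4],zt.round(4),((T.min(0)+T.max(0))/2).round(4),T.mean(0).round(4))
```

```text
t 1.27 pos [ 0.5034 -0.2093  0.1903] q [ 0.6   0.25 -0.37  1.89  0.11  1.01  0.44] w 0.0944 F [-0.9 -0.   0.3]
turn [-0.03 -0.01 -0.43] shift cm [ 0.28  0.05 11.73]
[320.7 210.2]
[320.7 249.7]
[319.6 144.6]
[320.5 193.3]
[563.  69.] 490 0.0852 [0.7318 0.0115 0.0838] [0.7311 0.011  0.0842]
[318. 142.] 506 0.0984 [ 0.4875 -0.1566  0.0966] [ 0.4874 -0.1563  0.0975]
[319. 206.] 585 0.1283 [ 0.501  -0.2042  0.1264] [ 0.5006 -0.2037  0.1273]
[319. 247.] 383 0.0983 [ 0.5135 -0.2521  0.0966] [ 0.5136 -0.2519  0.0974]
```

View pics/w1.png

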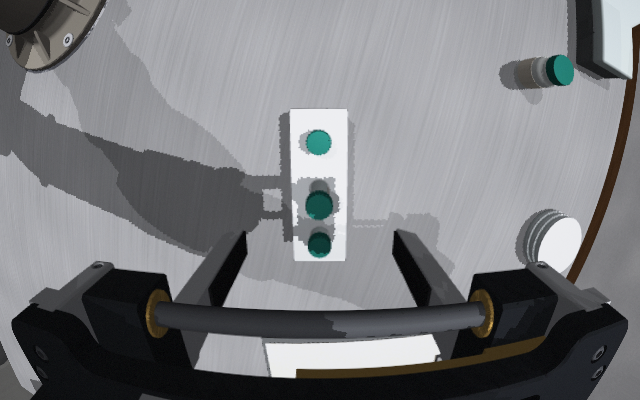

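The wrist view shows the long cap at (319,206), centred between the fingers, with the short caps at (318,142) and (319,247) clear. The position agrees with the earlier estimate within 2 mm.

Emit:
{"method": "step_arm", "body": {
  "steps": [
    [0,0,0,0.2,0,3.5,100],
    [0,0,0,0.2,0,7,100],
    [0,0,0,0.2,0,10,100],
    [0,0,0,0.2,0,11.7,100],
    [0,0,0,0.2,0,11.7,100],
    [0,0,0,0.2,0,11.7,60]
  ],
  "squeeze": 15
}}

```text
clock: 1.82
eef_pos: [0.5023, -0.2081, 0.0733]
eef_rot: [-1.914, -2.489, 0.001]
contact_force: [-0.2, 0.4, -0.1]
grip_width: 0.0902
```

Emit:
{"method": "step_arm", "body": {
  "steps": [
    [0,0,0,0,0,0,0],
    [0,0,0,0,0,0,0],
    [0,0,0,0,0,0,0],
    [0,0,0,0,0,0,0],
    [0,0,0,0,0,0,0],
    [0,0,0,0,0,0,0],
    [0,0,0,0,0,0,0],
    [0,0,0,0,0,0,0]
  ],
  "squeeze": 15
}}

```text
clock: 2.48
eef_pos: [0.5031, -0.2072, 0.0736]
eef_rot: [1.911, 2.493, 0.0]
contact_force: [0.3, -0.5, -0.1]
grip_width: 0.0377
```

Emit:
{"method": "step_arm", "body": {
  "steps": [
    [0,0,0,0,0,0,0],
    [0,0,0,0,0,0,0],
    [0,0,0,0,0,0,0],
    [0,0,0,0,0,0,0],
    [0,0,0,0,0,0,0],
    [0,0,0,0,0,0,0]
  ],
  "squeeze": 15
}}

```text
clock: 2.98
eef_pos: [0.5031, -0.2072, 0.0736]
eef_rot: [-1.911, -2.493, -0.0]
contact_force: [-0.1, 0.3, -0.7]
grip_width: 0.0199
```

Run:
```python
from h import *
plan((.503,-.2065,.24),frame(15.4))
```

```text
t 2.98 pos [ 0.5031 -0.2072  0.0736] q [ 0.56  0.4  -0.35  2.    0.19  0.78  0.36] w 0.0199 F [-0.1  0.3 -0.7]
turn [-0.   -0.01 -0.35] shift cm [ 8.000e-02  1.000e-02 -1.664e+01]
```

Emit:
{"method": "step_arm", "body": {
  "steps": [
    [0,0,0,0,0,0,0],
    [0,0,0,0,0,0,0],
    [0,0,0,0,0,0,0],
    [0,0,0,0,0,-1,0],
    [0,0,0,0,0,-2,0],
    [0,0,0,0,0,-3,0]
  ]
}}

```text
clock: 3.48
eef_pos: [0.5033, -0.2072, 0.1049]
eef_rot: [1.911, 2.493, 0.0]
contact_force: [-0.1, -0.4, -0.1]
grip_width: 0.0205
```

Emit:
{"method": "step_arm", "body": {
  "steps": [
    [0,0,0,0,0,-3,0],
    [0,0,0,0,0,-6,0],
    [0,0,0,0,0,-9,0],
    [0,0,0,0,0,-12,0],
    [0,0,0,0,0,-13.5,0],
    [0,0,0,0,0,-13.5,0]
  ]
}}

```text
clock: 3.98
eef_pos: [0.5048, -0.2077, 0.2436]
eef_rot: [1.908, 2.488, 0.003]
contact_force: [0.4, -0.1, 0.0]
grip_width: 0.0207
```

Run:
```python
from h import *
p1,d=arm.read_camera("wrist")
p,d=arm.read_camera("scene");np.save("pics/s2.npy",d);cv2.imwrite("pics/s2f.png",p)
a=cv2.resize(p[120:340,120:310],None,fx=2.4,fy=2.4,interpolation=2)
b=cv2.resize(p1[120:300,220:420],None,fx=1.7,fy=1.7,interpolation=2)
o=np.zeros((530,800,3),np.uint8);o[:a.shape[0],:a.shape[1]]=a[:530];o[:b.shape[0],460:460+b.shape[1]]=b
cv2.imwrite("pics/s2.png",np.clip(o*1.6,0,255).astype(np.uint8))
plan((.5735,.1958,.235),frame(70))
```

```text
t 4.08 pos [ 0.5033 -0.2074  0.2397] q [ 0.6   0.2  -0.38  1.84  0.09  1.11  0.45] w 0.0203 F [-0.4 -0.2  0.1]
turn [ 4.000e-02  1.000e-01 -5.495e+01] shift cm [37.11 17.25  0.45]
```

View pics/s2.png

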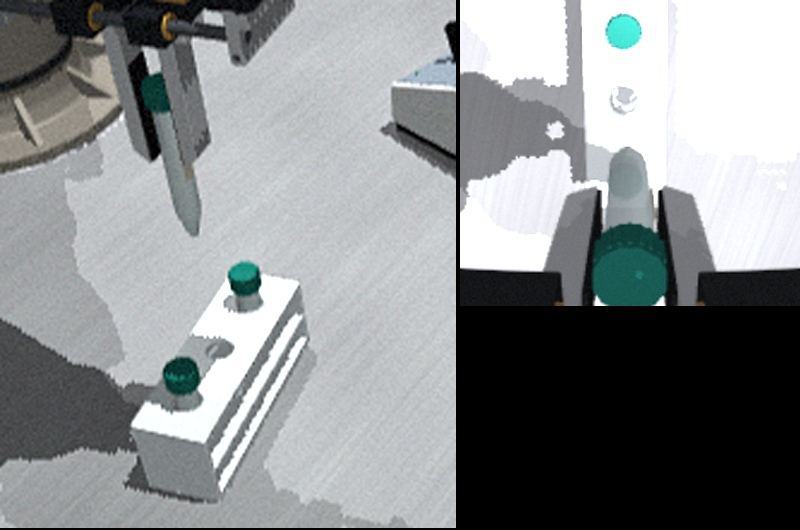

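The tube is held by its body below the cap (cap at (158,92), tip at (195,232) in the crop) and the middle hole is empty. I'll check numerically whether it hangs vertical.

Run:
```python
from h import *
i=arm.camera_info("scene");d=np.load("pics/s2.npy");w=cloud(d,i);p=cv2.imread("pics/s2f.png").astype(int)
for nm,off in(("all",0),):
    m=(np.hypot(w[...,0]-.503,w[...,1]+.2075)<.035)&(w[...,2]>.13)
    teal=m&(p[...,1]-p[...,2]>25);P=w[teal];print("cap",len(P),P.mean(0).round(4),P.min(0).round(4),P.max(0).round(4))
    b=m&(w[...,2]<.235)&~teal
    for z in np.arange(.155,.235,.01):
        s=b&(abs(w[...,2]-z)<.005);P=w[s]
        print(z.round(3),len(P),P.mean(0).round(4) if len(P) else"",P.min(0).round(3) if len(P) else "",P.max(0).round(3) if len(P) else "")
    print("camera",(-i["R"].T@i["t"]).round(3))
```

```text
cap 118 [ 0.5048 -0.2133  0.2912] [ 0.4934 -0.219   0.2813] [ 0.5132 -0.2002  0.2963]
0.155 0   
0.165 0   
0.175 7 [ 0.5039 -0.2082  0.1771] [ 0.501 -0.21   0.175] [ 0.506 -0.206  0.18 ]
0.185 26 [ 0.5062 -0.21    0.1854] [ 0.502 -0.213  0.18 ] [ 0.51  -0.206  0.19 ]
0.195 41 [ 0.5071 -0.211   0.1955] [ 0.499 -0.216  0.19 ] [ 0.512 -0.203  0.2  ]
0.205 62 [ 0.508  -0.2107  0.2051] [ 0.498 -0.216  0.2  ] [ 0.513 -0.201  0.21 ]
0.215 58 [ 0.5077 -0.2108  0.2156] [ 0.5   -0.216  0.21 ] [ 0.512 -0.2    0.22 ]
0.225 60 [ 0.5072 -0.2113  0.2254] [ 0.497 -0.215  0.22 ] [ 0.512 -0.202  0.23 ]
camera [ 0.975 -0.596  0.664]
```

The tube is vertical with its tip at z ≈ 0.175, as expected. Moving over the cup.

Emit:
{"method": "step_arm", "body": {
  "steps": [
    [0,0,-28,18.5,8.6,0,0],
    [0,0,-28,18.5,8.6,0,0],
    [0,0,-28,18.5,8.6,0,0],
    [0,0,-28,18.5,8.6,0,0],
    [0,0,-28,18.5,8.6,0,0],
    [0,0,-40,25,11.7,0,0],
    [0,0,-40,25,11.7,0,0],
    [0,0,-40,25,11.7,0,0]
  ]
}}

```text
clock: 4.75
eef_pos: [0.5507, 0.0715, 0.2379]
eef_rot: [-0.923, -3.001, -0.004]
contact_force: [-1.4, -1.0, -1.6]
grip_width: 0.0208
```

```bash
python3 -c "
from h import *
plan((.5735,.1958,.235),frame(70))"
```

```text
t 4.75 pos [0.5507 0.0715 0.2379] q [ 0.3   0.26 -0.64  1.81  0.17  1.13  0.58] w 0.0208 F [-1.4 -1.  -1.6]
turn [  0.12  -0.13 -14.18] shift cm [ 5.09 11.56  0.32]
```

Emit:
{"method": "step_arm", "body": {
  "steps": [
    [0,0,-14,5.1,11.6,0.2,0],
    [0,0,-14,5.1,11.6,0.2,0],
    [0,0,-14,5.1,11.6,0.2,0],
    [0,0,-14,5.1,11.6,0.2,0],
    [0,0,-14,5.1,11.6,0.2,0],
    [0,0,-14,5.1,11.6,0.2,0],
    [0,0,-14,5.1,11.6,0.2,0],
    [0,0,-14,5.1,11.6,0.2,0]
  ]
}}

```text
clock: 5.42
eef_pos: [0.5759, 0.1873, 0.2364]
eef_rot: [-0.574, -3.089, 0.001]
contact_force: [-1.0, -1.0, -0.0]
grip_width: 0.0206
```

Run:
```python
from h import *
plan((.5735,.1958,.235),frame(70))
o=[]
for n in("scene","top"):
    p,d=arm.read_camera(n);i=arm.camera_info(n);w=cloud(d,i);q=p.astype(int)
    def rim(lo,hi):
        m=(w[...,2]>lo)&(w[...,2]<hi)&(np.hypot(w[...,0]-.5735,w[...,1]-.196)<.03)&(q.max(-1)<60);return w[m]
    P=rim(.115,.15);print(n,"cup",len(P),P.mean(0).round(4) if len(P) else"",P.min(0).round(4),P.max(0).round(4))
    m=(w[...,2]>.165)&(w[...,2]<.215)&(np.hypot(w[...,0]-.5735,w[...,1]-.196)<.03)
    P=w[m]
    if len(P):
        for z in(.175,.185,.195,.205,.215):
            S=P[abs(P[:,2]-z)<.005]; print(z,len(S),S.mean(0).round(4) if len(S) else"")
    if n=="scene": cv2.imwrite("pics/s3.png",np.clip(cv2.resize(p[40:200,260:420],(640,640),interpolation=2)[:600]*1.6,0,255).astype(np.uint8))
```

```text
t 5.42 pos [0.5759 0.1873 0.2364] q [ 0.13  0.37 -0.7   1.7   0.25  1.17  0.56] w 0.0206 F [-1. -1. -0.]
turn [-0.04 -0.   -1.07] shift cm [0.53 0.71 0.14]
scene cup 228 [0.5748 0.1915 0.1341] [0.5579 0.179  0.1151] [0.5881 0.2116 0.1478]
0.175 13 [0.5742 0.1833 0.1752]
0.185 22 [0.5756 0.1814 0.1851]
0.195 38 [0.5753 0.1807 0.1952]
0.205 38 [0.5759 0.1815 0.2048]
0.215 20 [0.5754 0.1809 0.2122]Traceback (most recent call last):
  File "<stdin>", line 8, in <module>
    return umr_minimum(a, axis, None, out, keepdims, initial, where)
ValueError: zero-size array to reduction operation minimum which has no identity
```

View pics/s3.png

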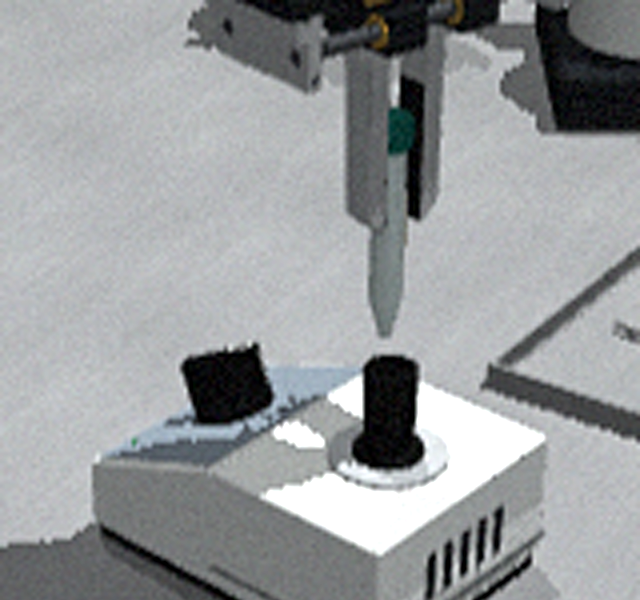

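The tube tip is at (383,335) in the crop, just off the cup rim centre (390,365), and still short in y. Moving the last 8 mm, then checking in the same camera.

Emit:
{"method": "step_arm", "body": {
  "steps": [
    [0,0,0,0.25,0.8,0.1,0],
    [0,0,0,0.25,0.8,0.1,0],
    [0,0,0,0.25,0.8,0.1,0],
    [0,0,0,0.25,0.8,0.1,0]
  ]
}}

```text
clock: 5.85
eef_pos: [0.5763, 0.1973, 0.2356]
eef_rot: [-0.571, -3.089, -0.0]
contact_force: [0.2, 0.3, -0.2]
grip_width: 0.0206
```

Run:
```python
from h import *
plan((.576,.1955,.235),frame(70))
p,d=arm.read_camera("scene");i=arm.camera_info("scene");w=cloud(d,i);q=p.astype(int)
C=np.array([.5733,.1955])
near=np.hypot(w[...,0]-C[0],w[...,1]-C[1])<.03
P=w[near&(w[...,2]>.105)&(w[...,2]<.15)&(q.max(-1)<60)]
for z in(.12,.13,.138):
    S=P[abs(P[:,2]-z)<.005];print("cup",z,len(S),S.mean(0).round(4),((S.min(0)+S.max(0))/2).round(4))
P=w[near&(w[...,2]>.165)&(w[...,2]<.23)]
for z in(.172,.18,.19,.2,.21,.22):
    S=P[abs(P[:,2]-z)<.005]
    if len(S):print("tube",z,len(S),S.mean(0).round(4))
f=200/np.tan(np.radians(i["fov_y"]/2))
def cols(m):
    v,u=np.nonzero(m);return [(int(r),u[v==r].min(),u[v==r].max()) for r in np.unique(v)]
print("cup cols",cols(near&(w[...,2]>.11)&(w[...,2]<.15)&(q.max(-1)<60))[::3]);print("tube",cols(near&(w[...,2]>.165)&(w[...,2]<.23))[::3])
```

```text
t 5.85 pos [0.5763 0.1973 0.2356] q [ 0.11  0.37 -0.7   1.69  0.26  1.17  0.55] w 0.0206 F [ 0.2  0.3 -0.2]
turn [ 0.   -0.   -0.93] shift cm [-0.03 -0.18  0.06]
cup 0.12 51 [0.5776 0.1865 0.12  ] [0.5751 0.1892 0.1201]
cup 0.13 60 [0.5763 0.1892 0.1305] [0.5748 0.1948 0.13  ]
cup 0.138 85 [0.5736 0.1934 0.1381] [0.574  0.1953 0.138 ]
tube 0.172 8 [0.5753 0.1933 0.1736]
tube 0.18 17 [0.576  0.1921 0.1803]
tube 0.19 32 [0.5763 0.191  0.1903]
tube 0.2 33 [0.577  0.1905 0.2001]
tube 0.21 33 [0.5763 0.1899 0.2097]
tube 0.22 42 [0.5765 0.1908 0.22  ]
cup cols [(129, np.int64(354), np.int64(360)), (132, np.int64(351), np.int64(363)), (135, np.int64(351), np.int64(363)), (138, np.int64(351), np.int64(363)), (141, np.int64(351), np.int64(363)), (144, np.int64(351), np.int64(363)), (147, np.int64(351), np.int64(362))]
tube [(96, np.int64(363), np.int64(363)), (99, np.int64(355), np.int64(363)), (102, np.int64(355), np.int64(362)), (105, np.int64(355), np.int64(362)), (108, np.int64(355), np.int64(362)), (111, np.int64(355), np.int64(362)), (114, np.int64(355), np.int64(362)), (117, np.int64(356), np.int64(361)), (120, np.int64(357), np.int64(360))]
```

Tube and cup axes agree within 1–2.5 mm. I'll trim 1.5 mm and lower in stages, watching the force.

Emit:
{"method": "step_arm", "body": {
  "steps": [
    [0,0,0,0.1,-0.1,0,0],
    [0,0,0,0.1,-0.1,1.2,0],
    [0,0,0,0.1,-0.1,2.0,0],
    [0,0,0,0.1,-0.1,2.8,0],
    [0,0,0,0.1,-0.1,3.4,0],
    [0,0,0,0.1,-0.1,4.0,0],
    [0,0,0,0.1,-0.1,4.0,0]
  ]
}}

```text
clock: 6.48
eef_pos: [0.5745, 0.1964, 0.194]
eef_rot: [-0.571, -3.088, 0.001]
contact_force: [0.1, 0.8, -1.3]
grip_width: 0.0204
```

Emit:
{"method": "step_arm", "body": {
  "steps": [
    [0,0,0,0,0,0.5,0],
    [0,0,0,0,0,1.0,0],
    [0,0,0,0,0,1.5,0],
    [0,0,0,0,0,1.5,0]
  ]
}}

```text
clock: 6.82
eef_pos: [0.5747, 0.1965, 0.1796]
eef_rot: [-0.571, -3.088, 0.0]
contact_force: [1.5, 0.6, -0.4]
grip_width: 0.0204
```

Emit:
{"method": "step_arm", "body": {
  "steps": [
    [0,0,0,0,0,0.5,0],
    [0,0,0,0,0,1.0,0],
    [0,0,0,0,0,1.3,0],
    [0,0,0,0,0,1.3,0],
    [0,0,0,0,0,1.3,0]
  ]
}}

```text
clock: 7.23
eef_pos: [0.575, 0.1966, 0.1674]
eef_rot: [-0.571, -3.089, 0.0]
contact_force: [-1.3, -0.3, -0.3]
grip_width: 0.0205
```

Emit:
{"method": "step_arm", "body": {
  "steps": [
    [0,0,0,0,0,0.1,0],
    [0,0,0,0,0,0.2,0],
    [0,0,0,0,0,0.2,0]
  ]
}}

```text
clock: 7.48
eef_pos: [0.5751, 0.1966, 0.1656]
eef_rot: [0.571, 3.089, 0.0]
contact_force: [0.1, -0.1, -0.4]
grip_width: 0.0207
```

Emit:
{"method": "step_arm", "body": {
  "steps": [
    [0,0,0,0,0,0.1,0],
    [0,0,0,0,0,0.1,0],
    [0,0,0,0,0,0.1,0]
  ]
}}

```text
clock: 7.73
eef_pos: [0.5756, 0.1968, 0.1653]
eef_rot: [0.571, 3.088, 0.001]
contact_force: [0.1, -0.2, 7.3]
grip_width: 0.0203
```

Emit:
{"method": "step_arm", "body": {
  "steps": [
    [0,0,0,0,0,0.1,0],
    [0,0,0,0,0,0.1,0],
    [0,0,0,0,0,0.1,0]
  ]
}}

```text
clock: 7.98
eef_pos: [0.5761, 0.1971, 0.1651]
eef_rot: [0.571, 3.087, 0.002]
contact_force: [-0.3, -0.2, 13.9]
grip_width: 0.02
```

The tip meets the floor at TCP z = 0.165, as predicted. I'll ease off the push, then open and retreat.

Emit:
{"method": "step_arm", "body": {
  "steps": [
    [0,0,0,0,0,-0.15,0],
    [0,0,0,0,0,-0.15,0],
    [0,0,0,0,0,-0.15,70],
    [0,0,0,0,0,-0.15,70],
    [0,0,0,0,0,-0.15,70],
    [0,0,0,0,0,-0.15,70],
    [0,0,0,0,0,-0.15,70],
    [0,0,0,0,0,-0.15,70]
  ]
}}

```text
clock: 8.65
eef_pos: [0.575, 0.1966, 0.165]
eef_rot: [-0.571, -3.089, -0.0]
contact_force: [-0.3, -0.4, 0.4]
grip_width: 0.0571
```

Emit:
{"method": "step_arm", "body": {
  "steps": [
    [0,0,0,0,0,0,70],
    [0,0,0,0,0,0,70],
    [0,0,0,0,0,-2,70],
    [0,0,0,0,0,-5,70],
    [0,0,0,0,0,-9,70],
    [0,0,0,0,0,-13,70],
    [0,0,0,0,0,-13,70]
  ]
}}

```text
clock: 9.23
eef_pos: [0.5772, 0.1983, 0.3028]
eef_rot: [0.569, 3.081, 0.007]
contact_force: [0.2, 0.5, -0.2]
grip_width: 0.0655
```

Run:
```python
from h import *
p,d=arm.read_camera("scene");i=arm.camera_info("scene");w=cloud(d,i);q=p.astype(int)
m=(np.hypot(w[...,0]-.5735,w[...,1]-.196)<.035)&(w[...,2]>.15)&(w[...,2]<.24)
T=w[m&(q[...,1]-q[...,2]>25)];print("cap",len(T),T.mean(0).round(4),T.max(0).round(4))
for z in(.155,.165,.175,.185,.195):
    S=w[m&(abs(w[...,2]-z)<.005)];print(z,len(S),S.mean(0).round(4))
cv2.imwrite("pics/s4.png",np.clip(cv2.resize(p[40:200,260:420],(600,600),interpolation=2)*1.6,0,255).astype(np.uint8))
# dial: mixer yaw -11.5
yaw=np.radians(-11.5);xm=np.array([np.cos(yaw),np.sin(yaw),0]);n=np.array([0,0,np.cos(np.radians(20))])-np.sin(np.radians(20))*xm
cup=np.array([.5733,.1958,0]);g=cup-.115*xm+[0,0,.072]+.0275*n;g2=np.array([.5199,.2074,0])-.06*xm+[0,0,.072]+.0275*n
print("grip",g.round(4),g2.round(4))
up=np.array([np.cos(yaw)*np.cos(.349),np.sin(yaw)*np.cos(.349),np.sin(.349)])
lf=np.cross(n,up)
def fr(a): # pointer angle left of up
    b=np.cos(a)*up+np.sin(a)*lf;z=-n;y=np.cross(n,b);return np.stack([np.cross(y,z),y,z],1)
R=fr(.6);print(R.round(2))
g=(g+g2)/2
plan(g+n*.10,R)
```

```text
cap 88 [0.575  0.1921 0.2157] [0.5836 0.2063 0.2208]
0.155 35 [0.5749 0.1912 0.1544]
0.165 32 [0.5756 0.1901 0.1653]
0.175 38 [0.5757 0.1915 0.175 ]
0.185 34 [0.5751 0.1902 0.1849]
0.195 35 [0.5745 0.1903 0.1947]
grip [0.4514 0.2206 0.0978] [0.4519 0.2212 0.0978]
[[-0.87 -0.36  0.34]
 [-0.4   0.91 -0.07]
 [-0.28 -0.19 -0.94]]
t 9.28 pos [0.5765 0.1977 0.2993] q [ 0.13  0.32 -0.72  1.61  0.22  1.28  0.58] w 0.0658 F [ 0.3 -0.1 -0.2]
turn [  4.52 -19.65 -43.42] shift cm [15.92 -2.9  10.66]
```

View pics/s4.png

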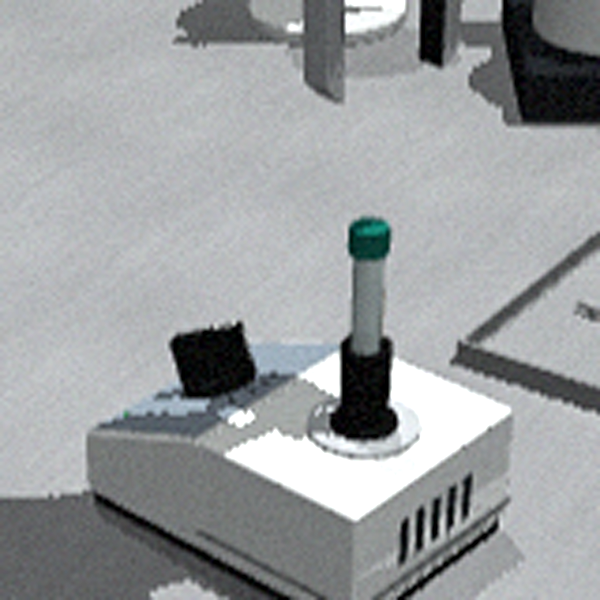

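The tube stands upright in the cup with its cap top at z ≈ 0.221, which is the expected height. The crop shows the cap at (370,240) over the cup at (365,385). Next is the dial approach, 100 mm above the grip point along the dial axis.

Emit:
{"method": "step_arm", "body": {
  "steps": [
    [1,-4,-9,4,-0.7,1.5,70],
    [1.5,-7,-15,7,-1.2,3,70],
    [2.2,-10,-21,9.5,-1.6,5,70],
    [3,-13,-28,12,-2,7,70],
    [3.7,-16,-35,14,-2.5,9,70],
    [4.5,-19.6,-43.4,15.9,-2.9,10.6,70],
    [4.5,-19.6,-43.4,15.9,-2.9,10.6,70],
    [4.5,-19.6,-43.4,15.9,-2.9,10.6,70]
  ]
}}

```text
clock: 9.95
eef_pos: [0.4139, 0.2257, 0.1877]
eef_rot: [-0.571, 2.762, -0.197]
contact_force: [0.2, 0.1, 0.2]
grip_width: 0.0657
```

```bash
cat >> h.py <<'E'
yaw=np.radians(-11.5);t20=np.radians(20);xm=np.array([np.cos(yaw),np.sin(yaw),0]);n=np.array([0,0,np.cos(t20)])-np.sin(t20)*xm
up=np.cos(t20)*xm+[0,0,np.sin(t20)];lf=np.cross(n,up);g=np.array([.4517,.2209,.0978])
def fr(a):
    b=np.cos(a)*up+np.sin(a)*lf;z=-n;y=np.cross(n,b);return np.stack([np.cross(y,z),y,z],1)
E
python3 - <<'E'
from h import *
plan(g+n*.1,fr(.6))
i=arm.camera_info("wrist");p,d=arm.read_camera("wrist")
f=200/np.tan(np.radians(i["fov_y"]/2))
def pix(X):
    c=i["R"]@np.array(X)+i["t"];r=np.hypot(c[0],c[1]);return np.array([i["cx"],i["cy"]])+f*np.arctan2(r,c[2])*c[:2]/r
a=cv2.convertScaleAbs(p,alpha=1.5)
R=fr(.6)
bx=-R[:,0] if (R[:,0]@up)<0 else R[:,0]
b=np.cos(.6)*up+np.sin(.6)*lf; yy=np.cross(n,b)
c=g+.0025*n
for sx,sy in((1,1),(1,-1),(-1,-1),(-1,1)):
    P=pix(c+sx*.023*b+sy*.007*yy);print(P.round(1));cv2.circle(a,tuple(int(x) for x in P),2,(0,0,255),-1)
cv2.imwrite("pics/w2.png",a)
E
```

```text
t 9.95 pos [0.4139 0.2257 0.1877] q [ 0.03  0.05 -0.9   2.21  0.48  0.8   0.79] w 0.0657 F [0.2 0.1 0.2]
turn [ 0.01 -0.38  0.5 ] shift cm [-0.56 -0.05 -0.25]
[324.6 231.7]
[309.9 231.5]
[309.9 184.2]
[325.4 184.3]
```

View pics/w2.png

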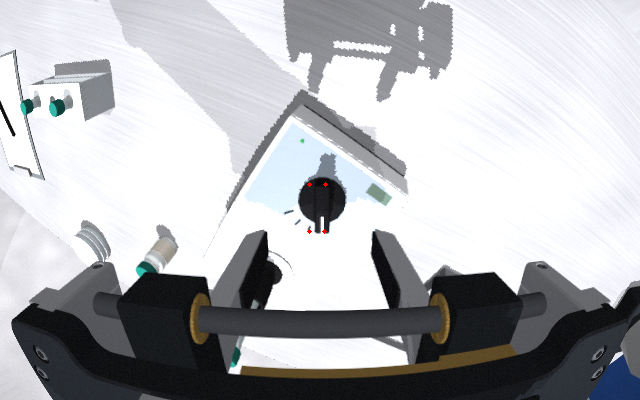

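The wrist view shows the dial bar running from about (320,185) to (323,232), with the white line at (322,224). My predicted corners sit slightly left of it, so I'll measure the offset.

Run:
```python
from h import *
i=arm.camera_info("wrist");p,d=arm.read_camera("wrist");q=p.max(-1).astype(int)
f=200/np.tan(np.radians(i["fov_y"]/2))
print(q[206:240:2,306:338])
v,u=np.mgrid[:400,:640];r=np.hypot(u-i["cx"],v-i["cy"]);k=np.tan(r/f)/np.maximum(r,1e-6)
w=(np.stack([(u-i["cx"])*k*d,(v-i["cy"])*k*d,d],-1)-i["t"])@i["R"]
W=w[150:250,280:360].reshape(-1,3);W=W[(d[150:250,280:360].ravel()>0)];h=(W-g)@n+.0275
b=np.cos(.6)*up+np.sin(.6)*lf; yy=np.cross(n,b)
T=W[(h>.024)&(h<.034)];L=T-g
print(len(T),"b",(L@b).min(),(L@b).max(),"y",(L@yy).min(),(L@yy).max(),"mean",(L@b).mean(),(L@yy).mean(), "h",np.median(h[h>.024]))
xy=np.c_[L@b,L@yy];print(cv2.minAreaRect((xy*1000).astype(np.float32)))
D=W[(h>.004)&(h<.012)]-g;x=np.c_[D@b,D@yy];print("disc",x.min(0),x.max(0))
plan(g+n*.1,fr(.6))
```

```text
[[ 31  29  31  31  30  30  26  24  23  18  17  23  23  26  22  24  24  24
   23  22  21  22  20  15  14  16  17  24  26  29  27  29]
 [ 32  32  32  31  32  31  30  29  23  15  22  24  24  25  23  25  23  25
   24  24  20  23  21  15  13  20  25  27  28  29  31  27]
 [ 32  30  28  31  31  30  28  27  24  16  22  24  23  25  23  25  25  25
   23  25  23  22  20  15  11  19  29  28  27  29  28  28]
 [ 31  34  34  32  33  32  30  26  24  16  21  24  25  26  29  29  31  28
   30  31  28  25  23  19  17  28  28  27  30  31  28  29]
 [ 31  30  30  32  31  31  29  30  27  19  23  31  30  31  33  66  70  65
   52  30  29  25  22  16  18  30  27  31  29  29  28  29]
 [137  79  51  34  32  29  27  25  27  17  26  27  31  33  39 186 233 212
  117  27  28  26  26  17  18  33  27  28  28  41  62  94]
 [210 207 193 151  89  47  32  31  29  19  27  31  30  32  38 189 234 214
  120  30  28  27  23  19  24  31  29  26  77 144 199 207]
 [210 211 210 210 210 196 175 146 109  36  25  28  31  32  41 188 234 214
  121  29  27  27  24  27  78 148 165 199 209 208 208 208]
 [209 211 209 207 209 209 208 209 20
[... 944 characters left out ...]
 210 210 210 211 210 209
  210 210 210 210 209 209 209 210 209 209 210 208 209 209]
 [212 210 210 212 210 210 210 211 210 212 211 210 212 211 210 210 211 211
  210 210 209 211 210 209 209 211 210 209 210 209 208 209]]
41 b -0.024572130221968434 -0.02193059728764754 y -0.0026496408236989263 0.01112946826174323 mean -0.023684258158352862 0.003793273176907578 h 0.0375365992796743
((-23.544008255004883, 4.313809394836426), (13.805961608886719, 2.370779514312744), 86.42591094970703)
disc [-0.02444598 -0.02005696] [0.0208199  0.02813698]
t 10.05 pos [0.4163 0.2263 0.1892] q [ 0.03  0.05 -0.9   2.2   0.48  0.8   0.79] w 0.0656 F [ 0.8 -0.6  0.6]
turn [ 0.09 -0.44 -0.1 ] shift cm [-0.29  0.02 -0.19]
```

Run:
```python
from h import *
b=np.cos(.6)*up+np.sin(.6)*lf; yy=np.cross(n,b)
def rep(w,nm,m=None):
    W=w.reshape(-1,3);W=W[np.isfinite(W).all(1)];L=W-g;h=L@n+.0275;x=np.c_[L@b,L@yy]
    near=np.hypot(*x.T)<.03
    print(nm,"hist",np.histogram(h[near],np.arange(-.005,.05,.0025)))
    pan=(np.hypot(*x.T)>.030)&(np.hypot(*x.T)<.045)&(abs(h)<.012);print(" panel h",np.median(h[pan]),pan.sum())
    for lo,hi in((.028,.036),(.032,.042)):
        s=near&(h>lo)&(h<hi)
        if s.sum()>10:print(" bar",lo,s.sum(),np.median(h[s]).round(4),(cv2.minAreaRect((x[s]*1000).astype(np.float32))),x[s].mean(0).round(4))
i=arm.camera_info("wrist");p,d=arm.read_camera("wrist")
f=200/np.tan(np.radians(i["fov_y"]/2));v,u=np.mgrid[:400,:640];r=np.hypot(u-i["cx"],v-i["cy"]);k=np.tan(r/f)/np.maximum(r,1e-6)
w=(np.stack([(u-i["cx"])*k*d,(v-i["cy"])*k*d,d],-1)-i["t"])@i["R"];w[d==0]=np.nan
rep(w[130:260,260:380],"wrist")
for nm in("top","scene"):
    rep(cloud(np.load(f"pics/{nm}0.npy"),arm.camera_info(nm)),nm)
```

```text
wrist hist (array([  0,  53, 766,  32, 410, 601,   6,  10,   1,  10,   6,  10,   6,
        13,  16,   2, 334, 428,   0,   0,   0]), array([-0.005 , -0.0025,  0.    ,  0.0025,  0.005 ,  0.0075,  0.01  ,
        0.0125,  0.015 ,  0.0175,  0.02  ,  0.0225,  0.025 ,  0.0275,
        0.03  ,  0.0325,  0.035 ,  0.0375,  0.04  ,  0.0425,  0.045 ,
        0.0475]))
 panel h 0.0010627949711063713 3146
 bar 0.028 64 0.0351 ((-1.2623233795166016, 4.079108238220215), (47.05643844604492, 13.90610122680664), 0.27124130725860596) [-0.013   0.0048]
 bar 0.032 764 0.0376 ((-1.2573909759521484, 3.9883387088775635), (47.05167007446289, 13.905049324035645), 0.5163264274597168) [-0.0021  0.0041]
top hist (array([  1,  51, 141,  42,  95,  90,  17,  14,  17,  19,  14,  15,  16,
        16,  16,  27, 102,  73,   5,   0,   0]), array([-0.005 , -0.0025,  0.    ,  0.0025,  0.005 ,  0.0075,  0.01  ,
        0.0125,  0.015 ,  0.0175,  0.02  ,  0.0225,  0.025 ,  0.0275,
        0.03  ,  0.0325,  0.035 ,  0.0375,  0.04  ,  0.0425,  0.045 ,
        0.0475]))
 panel h 0.00080613385833192 902
 bar 0.028 78 0.0337 ((
[... 226 characters left out ...]
), 88.8915786743164) [ 0.0012 -0.0013]
scene hist (array([ 0,  8, 48, 20, 42, 32, 18, 20, 18, 23, 19, 23, 20, 21, 20, 25, 33,
       11,  0,  0,  0]), array([-0.005 , -0.0025,  0.    ,  0.0025,  0.005 ,  0.0075,  0.01  ,
        0.0125,  0.015 ,  0.0175,  0.02  ,  0.0225,  0.025 ,  0.0275,
        0.03  ,  0.0325,  0.035 ,  0.0375,  0.04  ,  0.0425,  0.045 ,
        0.0475]))
 panel h 0.0005733993811373305 148
 bar 0.028 75 0.0324 ((-0.07092094421386719, -4.045614242553711), (46.51072311401367, 15.59939193725586), 11.466119766235352) [ 0.0009 -0.0046]
 bar 0.032 72 0.0357 ((-0.8808422088623047, 0.9972772598266602), (18.35042953491211, 45.454769134521484), 87.21097564697266) [ 0.0007 -0.0023]
```

The bar top is 37.5 mm above the panel, so the bar stands on the disc. Bar angle and size match, and laterally it is about 1.5 mm to the tool's +y.

Run:
```python
from h import *
yy=fr(.6)[:,1]
plan(g-n*.015+.0015*yy,fr(.6))
```

```text
t 10.1 pos [0.4168 0.2264 0.1894] q [ 0.03  0.05 -0.9   2.2   0.48  0.8   0.79] w 0.0658 F [0.3 0.1 0.2]
turn [ 0.11 -0.44 -0.17] shift cm [-0.33  0.16 11.31]
```

Emit:
{"method": "step_arm", "body": {
  "steps": [
    [0,-0.4,0,-0.3,0.15,2,70],
    [0,-0.4,0,-0.3,0.15,4.5,70],
    [0,-0.4,0,-0.3,0.15,7,70],
    [0,-0.4,0,-0.3,0.15,9,70],
    [0,-0.4,0,-0.3,0.15,10.5,70],
    [0,-0.4,0,-0.3,0.15,11.3,70],
    [0,-0.4,0,-0.3,0.15,11.3,70],
    [0,-0.4,0,-0.3,0.15,11.3,70]
  ]
}}

```text
clock: 10.77
eef_pos: [0.4559, 0.2211, 0.0829]
eef_rot: [-0.556, 2.76, -0.191]
contact_force: [-0.5, -0.4, 1.3]
grip_width: 0.0656
```

Run:
```python
from h import *
yy=fr(.6)[:,1]
plan(g-n*.015+.0015*yy,fr(.6))
```

```text
t 10.77 pos [0.4559 0.2211 0.0829] q [-0.08  0.3  -0.79  2.26  0.89  0.68  0.43] w 0.0656 F [-0.5 -0.4  1.3]
turn [ 0.11 -0.09 -0.11] shift cm [-0.05 -0.01 -0.04]
```

Position is within 0.5 mm. Closing on the bar.

Emit:
{"method": "step_arm", "body": {
  "steps": [
    [0,0,0,0,0,0,0],
    [0,0,0,0,0,0,0],
    [0,0,0,0,0,0,0],
    [0,0,0,0,0,0,0],
    [0,0,0,0,0,0,0],
    [0,0,0,0,0,0,0],
    [0,0,0,0,0,0,0],
    [0,0,0,0,0,0,0]
  ],
  "squeeze": 40
}}

```text
clock: 11.43
eef_pos: [0.4554, 0.2211, 0.0833]
eef_rot: [-0.559, 2.758, -0.191]
contact_force: [-1.2, 1.7, 0.3]
grip_width: 0.0161
```

Run:
```python
from h import *
s=arm.get_state();print(s["ft_torque"])
plan(g-n*.015,fr(.6))
plan(g-n*.015,fr(.6-1.25))
```

```text
[0.940446   0.63774175 0.25351717]
t 11.43 pos [0.4554 0.2211 0.0833] q [-0.08  0.3  -0.79  2.26  0.89  0.68  0.43] w 0.0161 F [-1.2  1.7  0.3]
turn [0.09 0.01 0.03] shift cm [-0.08 -0.17  0.01]
t 11.43 pos [0.4554 0.2211 0.0833] q [-0.08  0.3  -0.79  2.26  0.89  0.68  0.43] w 0.0161 F [-1.2  1.7  0.3]
turn [ 8.000e-02 -4.000e-02  7.165e+01] shift cm [-0.08 -0.17  0.01]
```

Emit:
{"method": "step_arm", "body": {
  "steps": [
    [0,0,4,0,0,0,0],
    [0,0,8,0,0,0,0],
    [0,0,12,0,0,0,0],
    [0,0,16,0,0,0,0],
    [0,0,20,0,0,0,0],
    [0,0,24,0,0,0,0],
    [0,0,28,0,0,0,0],
    [0,0,30,0,0,0,0]
  ]
}}

```text
clock: 12.1
eef_pos: [0.455, 0.2223, 0.0831]
eef_rot: [0.176, 2.791, -0.063]
contact_force: [-0.7, 4.7, -3.7]
grip_width: 0.0135
```

Run:
```python
from h import *
s=arm.get_state();print(s["ft_torque"],s["ft_torque"]@n)
plan(g-n*.015,fr(.6-1.25))
```

```text
[1.19130145 0.77287495 0.48608244] 0.11019932749795491
t 12.1 pos [0.455  0.2223 0.0831] q [-0.14  0.29 -0.72  2.26  0.86  0.66 -0.08] w 0.0135 F [-0.7  4.7 -3.7]
turn [ 0.16 -0.14 41.48] shift cm [-0.2  -0.22  0.02]
```

Emit:
{"method": "step_arm", "body": {
  "steps": [
    [0,0,6,0,0,0,0],
    [0,0,12,0,0,0,0],
    [0,0,18,0,0,0,0],
    [0,0,24,0,0,0,0],
    [0,0,30,0,0,0,0],
    [0,0,35,0,0,0,0],
    [0,0,39,0,0,0,0],
    [0,0,42,0,0,0,0]
  ]
}}

```text
clock: 12.77
eef_pos: [0.4552, 0.2227, 0.0832]
eef_rot: [1.166, 2.547, 0.117]
contact_force: [1.6, 7.7, -7.7]
grip_width: 0.0135
```

Emit:
{"method": "step_arm", "body": {
  "steps": [
    [0,0,0,0,0,0,0],
    [0,0,0,0,0,0,0],
    [0,0,0,0,0,0,0]
  ]
}}

```text
clock: 13.02
eef_pos: [0.4552, 0.2227, 0.0832]
eef_rot: [1.161, 2.549, 0.116]
contact_force: [1.1, 6.6, -6.0]
grip_width: 0.0138
```

Run:
```python
from h import *
s=arm.get_state();print(s["ft_torque"],s["ft_torque"]@n)
plan(g-n*.015,fr(.6-1.25))
p,_=arm.read_camera("wrist");t,d=arm.read_camera("top");sc,_=arm.read_camera("scene")
a=cv2.resize(p[130:300,220:420],None,fx=2,fy=2,interpolation=2);b=cv2.resize(t[175:315,140:280],(390,390),interpolation=2);c=cv2.resize(sc[60:210,240:420],(400,333)[:2])[:250]
o=np.zeros((600,800,3),np.uint8);o[:340,:400]=a;o[:390,405:795]=b;o[345:595,:400]=c
cv2.imwrite("pics/f.png",cv2.convertScaleAbs(o,alpha=1.7))
```

```text
[1.60162109 0.49302052 0.65430884] 0.11167750111468844
t 13.02 pos [0.4552 0.2227 0.0832] q [-0.23  0.27 -0.62  2.27  0.83  0.63 -0.78] w 0.0138 F [ 1.1  6.6 -6. ]
turn [ 0.13 -0.2  -0.28] shift cm [-0.31 -0.07  0.02]
```

View pics/f.png

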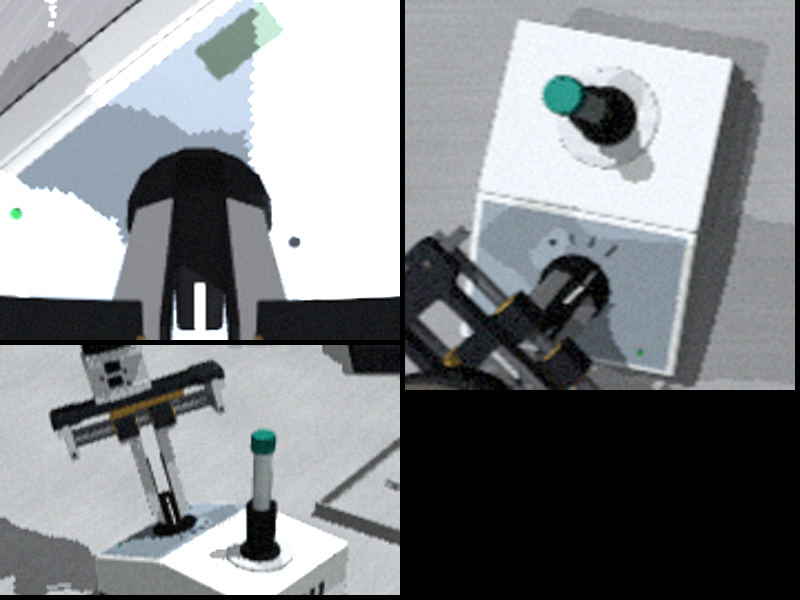

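The final views show the tube upright in the cup. The white line on the dial is parallel to the jaws and points at the third mark: (583,287) toward (612,247) in the top crop. I'll add 1.5° of margin short of the stop and check for slip.

Emit:
{"method": "step_arm", "body": {
  "steps": [
    [0,0,1,0,0,0,0],
    [0,0,1.5,0,0,0,0],
    [0,0,1.5,0,0,0,0],
    [0,0,1.5,0,0,0,0],
    [0,0,1.5,0,0,0,0],
    [0,0,1.5,0,0,0,0]
  ]
}}

```text
clock: 13.67
eef_pos: [0.4552, 0.2227, 0.0832]
eef_rot: [1.195, 2.535, 0.122]
contact_force: [0.7, 7.5, -4.8]
grip_width: 0.0134
```

Run:
```python
from h import *
plan(g-n*.015,fr(.6-1.2))
p,_=arm.read_camera("wrist");q=p.min(-1)[270:296,312:330].astype(float);q[q<90]=0
rows=[(r+270,(q[r]*np.arange(312,330)).sum()/q[r].sum()) for r in range(26) if q[r].sum()>150];rows=np.array(rows);print(rows[::3].round(2));print("line tilt deg",np.degrees(np.arctan(np.polyfit(rows[:,0],rows[:,1],1)[0])))
```

```text
t 13.67 pos [0.4552 0.2227 0.0832] q [-0.23  0.27 -0.62  2.27  0.83  0.63 -0.81] w 0.0134 F [ 0.7  7.5 -4.8]
turn [ 0.13 -0.2  -4.64] shift cm [-0.32 -0.06  0.02]
[[271.   319.52]
 [274.   319.53]
 [277.   319.54]
 [280.   319.54]
 [283.   319.54]
 [286.   319.54]
 [289.   319.53]
 [292.   319.53]
 [295.   320.63]]
line tilt deg 0.5947785958534384
```

```bash
python3 -c "
from cell import arm
print(arm.job_done())"
```

```text
the job is handed in; nothing more can be done
None
```

The long tube is standing upright in the mixer cup, and the dial is held just past its third click. I handed the job in at about 13.7 s of the 51 s allowed, with the gripper still holding the dial at 40 N.

- **Tube:** I took it from the rack's middle hole and lowered it until the tip met the cup floor. Contact came at the predicted height, and the push reached 14 N before I eased off and let go. Afterwards its cap top was 0.221 m above the bench (expected 0.220 m), and it still stood upright in the last picture.
- **Dial:** I turned it about 1.28 rad by the tool's rotation; the third click is at 1.20 and the stop at 1.30. The white line stayed parallel to the jaws, so the bar had not slipped, and in the top view it pointed at the third mark. The dial angle itself is not reported, so this is inferred from those checks.
- **Short tubes and bottle:** I didn't touch them. Both short tubes were still in the rack after the lift, but I didn't measure them or the bottle again at the end.

**Readings that disagreed:**
- The gripper reported about 20 mm on the 17 mm tube, but it held firmly.
- The wrist camera and the fixed cameras differed by 2–4 mm sideways. I allowed for this and the fits worked.

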